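Put the V-block away and shut the tool cabinet

ROBOT

A 7-joint arm with a two-finger parallel gripper is mounted at the origin on the work surface. World frame = base frame: x ahead of the robot, y to its left, z up, the work surface at z = 0. Lengths are in mm, angles in rad, forces in N, time in s.
With the tool pointing down it reaches from about 425 to 800 mm from the base axis. Payload 8.3 kg.
Tool frame: the origin (TCP) lies where the fingers leave the gripper's body, on its centre line; the fingertips stand 73 mm ahead of it and the grasp point (between the pads) lies 54 mm ahead of it; z points along the fingers, y is the line along which they close (so a half turn about z gives the same grasp; the last joint's range is limited). The gripper opens to 85 mm and grips with 20 to 120 N. Pads are 22 mm wide; open, the fingers measure 114 mm over their backs; the gripper's body (76 mm by 85 mm) begins 54 mm behind the grasp point. The pads swing forward as they close: fully open they stand 13 mm farther back than shut.
Start: joints at [1.067, 0.383, 0.016, 1.37, -0.006, 1.388, -0.046], TCP at [266.695, -565.227, 303.879] pointing down, gripper open.
Joint ranges: [-2.95, 2.95], [-0.25, 2.06], [-1.52, 1.56], [0.18, 2.33], [-1.44, 4.58], [0.02, 2.06], [-3.01, 3.01]. Speed limits (rad/s): [2.39, 2.39, 3.01, 3.01, 3.14, 3.14, 3.14].

INTERFACE

Orientations are given as a rotation vector (axis times angle).
In Python, from rig import * gives the robot as it stands. The module is installed in compiled form; this text tells all that it offers.
- The arm moves only by the tool apply_moves, never from a script. Its argument "commands" is a list of rows, each a list of 6 numbers: the shift along the tool's x, y, z in cm, then the turn, a rotation vector about the tool's x, y, z in rad. In form: [[x, y, z, ax, ay, az], ...]. A call has 1 to 8 rows; each row is the pose to reach, as a shift and turn from the pose commanded when the call began, along the tool's axes at that moment; what a row does not reach only later rows make up. A row lasts 1/8 s, in which the tool goes at most 62.5 mm and 10.7 degrees, less where a joint would pass 70% of its speed; a pose out of reach is approached as far as the arm can. A call with a gripper value outside its range is refused whole. "jaw" is the closure, from -1 (fully open) to 1 (shut), set as the call begins (left out, the last holds). The fingers move at their own pace and stop on an object; "newtons" is the grip in N (left out, the last holds). Time passes only in rows, so rows that repeat a pose let the fingers close. It gives the time, the measured TCP pose, the force, the opening and the grip force at its end, in the units of the state.
- sense(): the state, without advancing time (a new reading comes with each control period).
- read_camera(name): name is "side" or "top"; returns the picture (400x640x3 uint8, red, green, blue); there is no depth.
- calibration(name): a dict with "camera_matrix" (3x3 intrinsics, pixels), "k1" (the pictures are not rectified: a ray, as slopes to the right and down, at radius r is drawn at 1 + k1 r^2 times it, then the intrinsics apply), "rvec" (rotation vector, rad) and "tvec" (3), from world to camera coordinates, as OpenCV has them. Camera axes: x right, y down, z forward; pixel columns grow to the right and rows downward; lengths in mm; the calibration is good to about 2 mm. A picture is of the moment at which its call begins. calibration takes no time and is no camera call.
- hand_in(): hands the job in; it is judged then, once.
Trained networks look in the newest picture that a camera, given by its name, has taken for a name from the list of things; names that differ only in an ending like _2 or _b are one class to them, and where a whole thing is asked for, a point or a joint stands for the part that bears it (a point fixed in the world has none). Each returns a list of dicts, best first, with "score" (0 to 1); they miss things now and then, are a little off and sometimes report something else, mostly with a low value. They report only what shows in the picture. A call takes as long as a camera call. They do not tell look-alikes from the thing itself.
- cut_out(label, camera): "mask" (400x640 bool, what is visible of it) and "centre" ([column, row] in pixels, amid what is visible of it).
The state is a dict: "time_s": time; "q": joint angles; "qvel": joint speeds; "joint_torque": joint torques, N m; "position": TCP position; "tcp_rot": TCP orientation; "force": force on the tool from outside, world axes, zero at the start; "moment": the same for the moment, N m; "gripper_width": finger opening in mm; "grip_force": force on a finger pad.
Only numpy, scipy, OpenCV 4.12 (cv2) and the standard library are available. Lean on these libraries where they do the work, as an engineer would, in place of code of your own. Each camera call takes 0.05 s, during which the arm holds its last target. There are 200 camera calls.

TASK

Put the steel V-block away: pull the cabinet's tray right out to its stop, lay the V-block flat in it with its groove up, push the tray fully home, and then push the door shut until it seats on its catch. Push firmly but without forcing anything, and leave the plain block, the flat bar and the file where they lie.

Things in the scene. Friction and masses are not known exactly. Their poses are not given: they have to be found in the camera images.
- cabinet: Grey sheet-steel bench cabinet, fixed, 270 wide, 240 deep, 250 high; an 18 mm plywood board on top (z 250 to 268) stands 50 mm proud of the front, over door and tray. Origin: bench level, middle of the front plane; x points from the front plane into the cabinet (away from the robot), y to its left as the robot sees it, z up. Opening 246 wide, z 18 to 205
- door (a joint): Door angle, rad: 0 = shut and seated, grows as it opens towards the robot, to 2.2; starts wide open, swings easily. Below about 0.1 rad a sprung roller catch resists (about 10 N at 200 mm from the hinge; let go there, it springs back) up to a hump at 0.04 rad; past it the roller draws the door home and holds it
- door_hinge (a point): Point on the door's hinge line (cabinet frame x 0, y +135), 111 above the bench. Its axes turn with the door: y from free edge to hinge, x from outer to inner face (as the cabinet's when shut). The door: plain grey steel panel 270 wide, 178 high (z 22 to 200); outer face at x -15, inner face at x -1. A striker stands 26 proud of the inner face at y -225, z 135 to 165
- door_face (a point): Point on the door's outer face, 210 from the hinge line (60 from the free edge), 111 above the bench; same axes as door_hinge; x points into the panel
- tray (a joint): How far the tray is pulled out, m: 0 = home, 0.18 = out at its stop; it starts a little way out. It slides along the cabinet's -x with about 2 N of friction, and rests wherever it is left
- tray_front (a point): Top edge of the tray's front wall, middle of its outer face, 62 above the bench; axes as the cabinet's. With the tray home it lies 18 behind the cabinet's front plane. The tray is an open steel tray 200 x 200 x 40 outside, walls and floor 5 thick, no handle: hook its front wall from inside
- tray_floor (a point): Middle of the tray's inner floor, 27 above the bench, 100 behind tray_front; axes as the cabinet's
- vblock: The V-block: steel block 90 long (x), 40 wide (y), 32 high, with a 28 wide, 14 deep V groove along x in its top; 0.5 to 0.8 kg. Origin: middle of its underside, z up
- plain_block: Bystander: plain steel block 90 x 45 x 30, no groove; origin under its middle
- flat_bar: Bystander: flat steel bar 130 x 40 x 10; origin under its middle
- file: Bystander: hand file with a wooden handle, 260 long along x, 18 high, lying between the robot and the cabinet, low enough for door and tray to pass over it; origin on its axis at bench level
Things that resemble listed ones, but are neither listed nor needed, are in the scene too. Leave any pink look-alike of the vblock alone.

How it is judged:
By the outcome, as a careful person would: the job done as asked, in the order asked, and still so for the second after the job is handed in, with the robot touching nothing.
It also fails if it takes over 72 s, if anything falls off the work surface, if the arm or the gripper's body presses on something with over 40 N, if the wrist force passes 120 N, or if a joint passes its speed limit or range.

## Working session

There is one attempt and no reset: what is moved stays moved. The work goes in short steps, Python scripts to look and compute and a tool call to move; the robot and the scene stay as the last step left them, time stands still between calls to the robot, and variables do not carry over. Pictures are saved under pics/ and viewed, at most 10 in all, crops included, and the job is handed in when it is done.

Besides the shell and the picture viewer there is one more tool, called after ">>>" in YAML: its name, and indented under it one key for each argument. apply_moves: Moves the arm, as the interface text tells. Its arguments: {"type":"object","properties":{"commands":{"type":"array","items":{"type":"array","items":{"type":"number"}}},"jaw":{"type":"number"},"newtons":{"type":"number"}},"required":["commands"]}

```bash
mkdir -p pics
cat > h.py <<'E'
from rig import *
import numpy as np, cv2
from scipy.spatial.transform import Rotation as R
def cal(n):
    c=calibration(n);return np.array(c["camera_matrix"],float),float(c["k1"]),R.from_rotvec(np.ravel(c["rvec"])).as_matrix(),np.ravel(c["tvec"]).astype(float)
def D(k1): return np.array([k1,0,0,0,0.])
def proj(n,P):
    K,k,Rm,t=cal(n);return cv2.projectPoints(np.array(P,float).reshape(-1,1,3),cv2.Rodrigues(Rm)[0],t,K,D(k))[0].reshape(-1,2)
def ray(n,uv):
    K,k,Rm,t=cal(n);p=cv2.undistortPoints(np.array(uv,float).reshape(-1,1,2),K,D(k)).reshape(-1,2)
    d=np.c_[p,np.ones(len(p))]@Rm;return -Rm.T@t,d/np.linalg.norm(d,axis=1)[:,None]
def atz(n,uv,z):
    c,d=ray(n,uv);return c+d*((z-c[2])/d[:,2])[:,None]
def tri(a,b):
    A=0;B=0
    for n,uv in (("side",a),("top",b)):
        c,d=ray(n,[uv]);M=np.eye(3)-np.outer(d[0],d[0]);A=A+M;B=B+M@c
    return np.linalg.solve(A,B)
def save(n,f,crop=None,s=1):
    im=read_camera(n)
    if crop: im=im[crop[1]:crop[3],crop[0]:crop[2]]
    im=cv2.resize(im,None,fx=s,fy=s,interpolation=cv2.INTER_CUBIC);cv2.imwrite("pics/"+f,im[:,:,::-1])
def moves(tgt,rv=None):
    "tool-frame shift cm / turn from present pose"
    s=sense();T=R.from_rotvec(s["tcp_rot"]);d=T.inv().apply(np.array(tgt)-s["position"])/10
    return d.round(2),(T.inv()*R.from_rotvec(rv)).as_rotvec().round(3) if rv is not None else None
E
python3 - <<'E'
from h import *
s=sense();print(s)
for n in("side","top"):
    save(n,n+"1.png");c,_=ray(n,[[320,200]]);print(n,c.round(),_.round(2))
    for l in("cabinet","door","tray","vblock","plain_block","flat_bar","file"):
        for o in cut_out(l,n)[:4]: print(n,l,round(o["score"],2),np.round(o["centre"]),o["mask"].sum())
E
```

```text
{'time_s': 0.0, 'q': array([ 1.06707494,  0.38424963,  0.01638405,  1.37118722, -0.0062803 ,
        1.38815638, -0.04651767]), 'qvel': array([-0.00087488, -0.00116687, -0.00011633,  0.00136893,  0.00029575,
        0.00075706, -0.00225577]), 'joint_torque': array([ 3.97271433e-04, -6.27592134e+01,  8.44392199e-01, -3.71828878e+01,
        1.65282033e-02,  1.40853072e-02, -1.06415382e-05]), 'position': array([ 266.54752659, -564.91396657,  302.85666682]), 'tcp_rot': array([-3.06373251e+00, -6.86495923e-01,  7.59149669e-04]), 'force': array([0.27203897, 0.24788208, 0.51055297]), 'moment': array([0.01265643, 0.02476964, 0.01856846]), 'grip_force': 0.0, 'gripper_width': 85.35878520476872}
side [ 18. 875. 998.] [[ 0.33 -0.7  -0.63]]
side cabinet 0.72 [216. 202.] 19887
side door 0.74 [250. 270.] 3806
side tray 0.9 [253. 217.] 2430
side tray 0.16 [342. 251.] 643
side vblock 0.85 [437. 200.] 441
side vblock 0.83 [382. 149.] 360
side vblock 0.67 [399. 207.] 467
side vblock 0.63 [277. 189.] 318
side plain_block 0.91 [359. 174.] 401
side flat_bar 0.7 [343. 214.] 404
side file 0.8 [345. 252.] 626
side file 0.18 [358. 174.] 364
top [ 298. -170. 1355.] [[ 0.14  0.   -0.99]]
top cabinet 0.84 [234.  89.] 23420
top tray 0.69 [245. 150.] 2821
top vblock 0.96 [474. 229.] 685
top vblock 0.94 [362. 278.] 570
top vblock 0.92 [360. 179.] 583
top vblock 0.69 [391. 324.] 639
top plain_block 0.69 [404. 215.] 673
top plain_block 0.65 [166. 178.] 3038
top flat_bar 0.7 [328. 221.] 768
top file 0.77 [273. 243.] 755
```

View pics/side1.png

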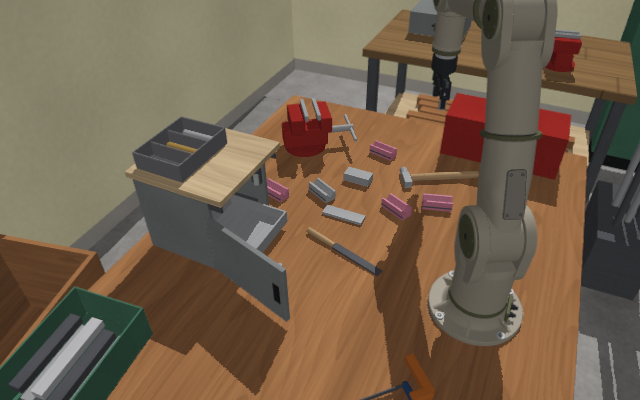

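View pics/top1.png

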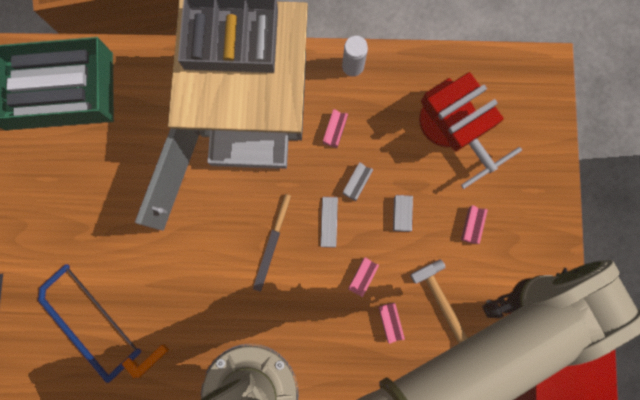

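In the top view the candidates for the V-block are grey (358,181), pink (335,128), (475,225), (363,276), (391,323) and grey plain (403,213). The one that fits is the grey grooved one, at top (358,181) and side (322,190). I'll confirm it in a crop.

Run:
```python
from h import *
a=read_camera("top");b=read_camera("side")
A=cv2.resize(a[120:240,200:420],None,fx=3.4,fy=3.4,interpolation=cv2.INTER_CUBIC)[:300]
A=cv2.resize(a[90:250,130:430],(560,299),interpolation=cv2.INTER_CUBIC);B=cv2.resize(b[130:310,150:420],(448,299),interpolation=cv2.INTER_CUBIC)
B=cv2.copyMakeBorder(B,0,0,0,112,cv2.BORDER_CONSTANT)
cv2.imwrite("pics/c1.png",np.vstack([A,B])[:,:,::-1])
hs={"top":[],"side":[]}
# grey block colour mask
for n,im,(u,v) in(("top",a,(358,181)),("side",b,(322,190))):
    hsv=cv2.cvtColor(im,cv2.COLOR_RGB2HSV);m=((hsv[...,1]<70)&(hsv[...,2]>60)).astype(np.uint8)
    m=cv2.morphologyEx(m,cv2.MORPH_OPEN,np.ones((2,2)));k,l=cv2.connectedComponents(m)
    w=np.zeros_like(m);w[v-25:v+25,u-25:u+25]=1;mm=(l==l[v,u])&(w>0);ys,xs=np.where(mm);print(n,mm.sum(),xs.min(),xs.max(),ys.min(),ys.max(),xs.mean(),ys.mean())
    r=cv2.minAreaRect(np.c_[xs,ys].astype(np.float32));bx=cv2.boxPoints(r);print(r)
    if n=="top": P=atz("top",bx,32);print(P.round(1),P.mean(0).round(1))
    hs[n]=bx
print("tri",tri((322,190),(358,181)))
# tray, cabinet: key points
for nm,uv,z in(("board FR",(301,137),268),("board FL",(170,125),268),("trayFR",(287,166),62),("trayFL",(209,160),62),("door free top",(139,222),200)):
    print(nm,atz("top",[uv],z).round(1))
```

```text
top 561 344 373 164 200 357.9732620320856 182.25133689839572
((357.94769287109375, 182.09664916992188), (16.193626403808594, 35.68459701538086), 28.442928314208984)
[[ 507.2 -222.3   32. ]
 [ 590.7 -265.    32. ]
 [ 571.1 -302.    32. ]
 [ 488.  -259.2   32. ]] [ 539.3 -262.1   32. ]
side 356 310 335 179 203 323.67134831460675 190.74719101123594
((323.5142517089844, 190.086669921875), (28.803577423095703, 15.547109603881836), 46.97493362426758)
tri [ 544.34365996 -263.67764595   13.88463308]
board FR [[ 591.9 -121.9  268. ]]
board FL [[612.8 163.6 268. ]]
trayFR [[571.  -79.5  62. ]]
trayFL [[582.2 120.3  62. ]]
door free top [[406.2 239.7 200. ]]
```

View pics/c1.png

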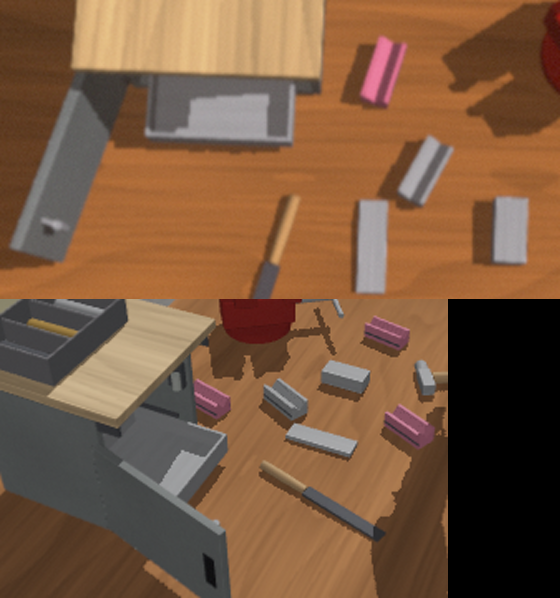

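The crop confirms it: the grey block with the groove up (crop 425,170) is the V-block. It lies at about (542,-263), with its long axis at -27° and its top near z 32. The plain block (crop 510,230) has no groove. Next I'll plan the approach to the tray.

```bash
cat >> h.py <<'E'
YAW=-0.065;O=np.array([652,17,0.])
def cab(x,y,z): return O+R.from_euler('z',YAW).apply([x,y,z])
def ori(yaw,th):
    "tool x in the vertical plane at yaw, tool z down, leaning forward by th"
    return R.from_euler('z',yaw)*R.from_euler('y',-th)*R.from_rotvec([np.pi,0,0])
def plan(pt,yaw,th,L=73,back=0):
    o=ori(yaw,th);t=np.array(pt)-o.apply([0,0,L+back]);print("tcp",t.round(),*moves(t,o.as_rotvec()))
E
python3 - <<'E'
from h import *
# refine cabinet frame: other checks
print("door hinge",cab(0,135,0)); print(proj("top",[cab(-50,-143,268),cab(-50,143,268),cab(-75,-100,62),cab(-75,100,62),cab(-75,100,62)]).round(1))
print(proj("side",[cab(-50,-135,268),cab(-75,-100,62),cab(-75,100,62),cab(0,135,200)]).round(1))
plan(cab(-35,0,42),YAW,0.52,back=170); plan(cab(-35,0,42),YAW,0.52)
print(ori(YAW,.52).apply([0,0,1]))
E
```

```text
door hinge [660.76882224 151.7149129    0.        ]
[[301.3 136.6]
 [170.3 125.6]
 [286.4 166.1]
 [208.5 159.4]
 [208.5 159.4]]
[[282.2 143.5]
 [287.3 210.6]
 [248.4 253.8]
 [210.1 213.8]]
tcp [497.  27. 253.] [ 46.07 -43.76   5.11] [-0.132  0.509  0.494]
tcp [581.  22. 105.] [ 53.46 -39.67  19.86] [-0.132  0.509  0.494]
[ 0.49583085 -0.03227447 -0.86781918]
```

>>> apply_moves:
  commands:
    - [46, -43.8, 5, -0.132, 0.509, 0.494]
    - [46, -43.8, 5, -0.132, 0.509, 0.494]
    - [46, -43.8, 5, -0.132, 0.509, 0.494]
    - [46, -43.8, 5, -0.132, 0.509, 0.494]
    - [46, -43.8, 5, -0.132, 0.509, 0.494]
    - [46, -43.8, 5, -0.132, 0.509, 0.494]
    - [46, -43.8, 5, -0.132, 0.509, 0.494]
    - [46, -43.8, 5, -0.132, 0.509, 0.494]
  jaw: 1
  newtons: 40

```text
time_s: 1.9
position: [446.9, -98.5, 265.1]
tcp_rot: [3.016, -0.098, 0.805]
force: [0.5, -0.8, -0.4]
gripper_width: 0.0
grip_force: 0.0
```

Run:
```python
from h import *
s=sense();print(s["position"].round(),s["q"].round(2),s["time_s"])
plan(cab(-35,0,42),YAW,0.52,back=170); plan(cab(-35,0,42),YAW,0.52)
```

```text
[447. -98. 265.] [ 0.8  -0.25 -0.52  2.19 -0.35  0.67 -1.15] 1.9
tcp [497.  27. 253.] [  2.99 -12.86   3.11] [ 0.001 -0.002  0.001]
tcp [581.  22. 105.] [  2.96 -12.88  20.11] [ 0.001 -0.002  0.001]
```

>>> apply_moves:
  commands:
    - [3, -6, 5]
    - [3, -12.9, 10]
    - [3, -12.9, 10]
    - [3, -12.9, 10]
    - [3, -12.9, 10]
    - [3, -12.9, 16]
    - [3, -12.9, 20]
    - [3, -12.9, 20]

```text
validation failed for argument at $.co...
```

>>> apply_moves:
  commands:
    - [3, -6, 5, 0, 0, 0]
    - [3, -12.9, 10, 0, 0, 0]
    - [3, -12.9, 10, 0, 0, 0]
    - [3, -12.9, 10, 0, 0, 0]
    - [3, -12.9, 12, 0, 0, 0]
    - [3, -12.9, 16, 0, 0, 0]
    - [3, -12.9, 20, 0, 0, 0]
    - [3, -12.9, 20, 0, 0, 0]

```text
time_s: 2.9
position: [579.3, 20.4, 103.2]
tcp_rot: [3.02, -0.097, 0.796]
force: [-0.2, 1.0, 0.2]
gripper_width: 0.1
grip_force: 0.0
```

Run:
```python
from h import *
s=sense();print(s["position"].round(),s["q"].round(2),s["time_s"],s["force"].round(1))
plan(cab(-35,0,42),YAW,0.52)
plan(cab(-100,0,42),YAW,0.3)
plan(cab(-150,0,42),YAW,0.1)
save("side","s2.png",(150,100,450,300),2.5)
```

```text
[579.  20. 103.] [ 0.47  0.36 -0.69  2.09  0.94  0.4  -2.58] 2.9 [-0.2  1.   0.2]
tcp [581.  22. 105.] [ 0.24 -0.14 -0.12] [-0.     0.005  0.001]
tcp [531.  25. 112.] [-3.82 -0.14 -3.15] [-0.    -0.215  0.001]
tcp [495.  27. 115.] [-6.79 -0.14 -5.17] [-0.    -0.415  0.001]
```

View pics/s2.png

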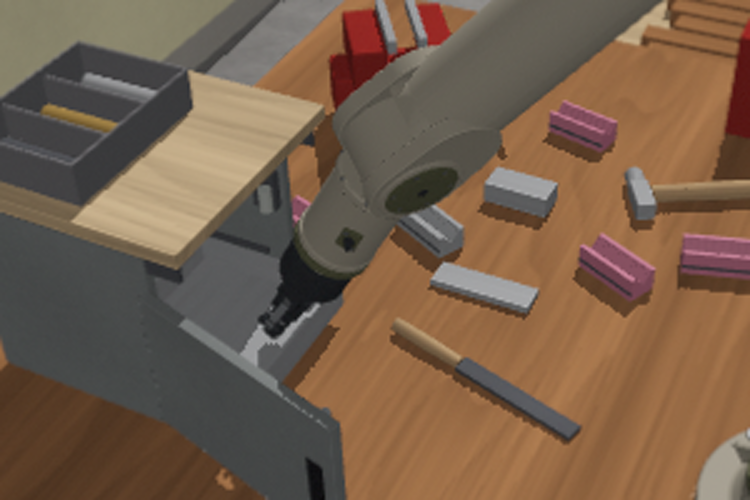

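The fingers (crop 275,320) sit inside the tray behind its front wall. Now I'll pull it out.

>>> apply_moves:
  commands:
    - [-0.7, 0, -0.6, 0, -0.04, 0]
    - [-1.6, 0, -1.3, 0, -0.09, 0]
    - [-2.6, 0, -2.1, 0, -0.14, 0]
    - [-3.6, 0, -2.9, 0, -0.2, 0]
    - [-4.6, 0, -3.6, 0, -0.27, 0]
    - [-5.6, 0, -4.3, 0, -0.34, 0]
    - [-6.2, 0, -4.7, 0, -0.39, 0]
    - [-6.2, 0, -4.7, 0, -0.39, 0]

```text
time_s: 3.95
position: [503.8, 25.3, 118.0]
tcp_rot: [3.129, -0.102, 0.209]
force: [-0.2, -0.4, -0.1]
gripper_width: 0.1
grip_force: 0.0
```

Run:
```python
from h import *
s=sense();print(s["position"].round(),s["q"].round(2),s["time_s"],s["force"].round(1))
for x in(-142,-146,-150): plan(cab(x,0,42),YAW,0.13)
o=R.from_rotvec(s["tcp_rot"]);print("tip",o.apply([0,0,73])+s["position"],o.as_matrix()[:,2])
```

```text
[504.  25. 118.] [ 0.69  0.39 -0.95  1.98  0.48  0.84 -2.15] 3.95 [-0.2 -0.4 -0.1]
tcp [501.  27. 114.] [-0.34 -0.13  0.32] [-0.    -0.003 -0.   ]
tcp [497.  27. 114.] [-0.74 -0.13  0.27] [-0.    -0.003 -0.   ]
tcp [493.  27. 114.] [-1.14 -0.13  0.21] [-0.    -0.003 -0.   ]
tip [513.4276977   24.73044259  45.650752  ] [ 0.13252718 -0.00833207 -0.99114435]
```

>>> apply_moves:
  commands:
    - [-0.4, 0, 0.3, 0, 0, 0]
    - [-0.8, 0, 0.3, 0, 0, 0]
    - [-1.1, 0, 0.3, 0, 0, 0]
    - [-1.4, 0, 0.3, 0, 0, 0]
    - [-1.4, 0, 0.3, 0, 0, 0]

```text
time_s: 4.58
position: [501.2, 25.5, 117.1]
tcp_rot: [-3.13, 0.105, -0.248]
force: [49.8, -2.1, -25.0]
gripper_width: 0.1
grip_force: 22.9
```

Run:
```python
from h import *
s=sense();print(s["position"].round(),s["q"].round(2),s["time_s"],s["force"].round(1))
save("top","t3.png",(120,60,360,240),3)
```

```text
[501.  25. 117.] [ 0.7   0.38 -0.95  2.01  0.48  0.8  -2.15] 4.575 [ 49.8  -2.1 -25. ]
```

View pics/t3.png

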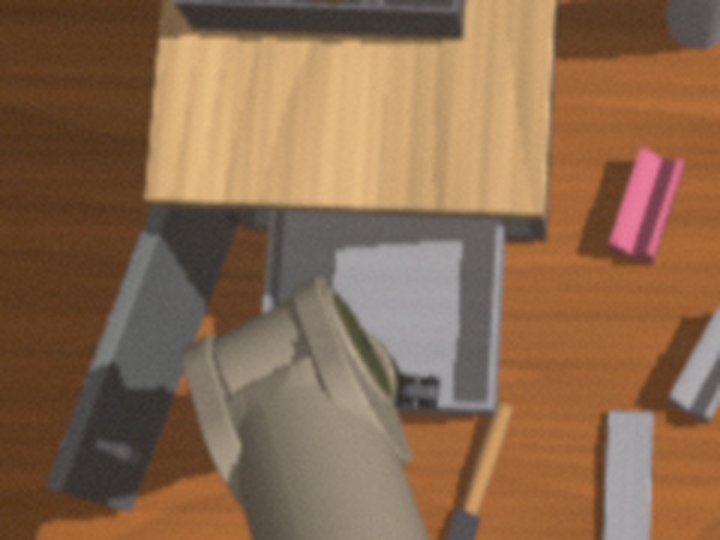

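The tray is on its stop: the wrist reads 50 N against it, and the front edge is at crop (450,410). I'll back off and lift clear.

>>> apply_moves:
  commands:
    - [0.8, 0, -0.1, 0, 0, 0]
    - [1.6, 0, -0.2, 0, 0, 0]
    - [1.6, 0, -5, 0, 0, 0]
    - [1.6, 0, -11, 0, 0, 0]
    - [1.6, 2, -16, 0, 0, -0.15]
    - [1.6, 7, -20, 0, 0, -0.3]
    - [1.6, 12, -20, 0, 0, -0.48]
    - [1.6, 17, -20, 0, 0, -0.65]
  jaw: -1

```text
time_s: 5.62
position: [468.8, -137.6, 312.5]
tcp_rot: [2.983, 0.808, 0.191]
force: [1.4, -1.0, 0.3]
gripper_width: 85.1
grip_force: 0.0
```

```bash
cat >> h.py <<'E'
def ori(yaw,th,flip=True):
    o=R.from_euler('z',yaw)*R.from_euler('y',-th)*R.from_rotvec([np.pi,0,0])
    return o*R.from_rotvec([0,0,np.pi]) if flip else o
BY=-0.473;B=np.array([542,-263.,0])
E
python3 - <<'E'
from h import *
s=sense();print(s["position"].round(),s["q"].round(2),s["time_s"],s["force"].round(1))
plan(B+[0,0,25],BY,0.25,54,back=120)
print("tray",atz("top",[[285.7,197.3],[286,136]],62))
e=R.from_euler('z',-BY)
for uv,z in(((336,198),10),((320,198),10),((336,246),10),((395,197),30),((395,230),30)): print(e.apply(atz("top",[uv],z)[0]-B).round())
E
```

```text
[ 469. -138.  313.] [ 1.27  0.08 -1.07  1.77  0.06  1.2  -0.85] 5.625 [ 1.4 -1.   0.3]
tcp [ 504. -243.  194.] [-3.63  9.97 12.37] [-0.108 -0.127 -2.142]
tray [[490.54716057 -78.84592479  62.        ]
 [649.35844957 -74.31538065  62.        ]]
[-63.  31.  10.]
[-83.  67.  10.]
[-174.  -28.   10.]
[   8. -102.   30.]
[ -67. -141.   30.]
```

>>> apply_moves:
  commands:
    - [-0.5, 1.5, 1, -0.015, -0.02, -0.18]
    - [-1, 3, 2, -0.03, -0.03, -0.36]
    - [-1.5, 5, 4, -0.04, -0.04, -0.54]
    - [-2, 6, 5, -0.05, -0.05, -0.72]
    - [-2.5, 7, 6, -0.06, -0.07, -0.9]
    - [-3, 8, 8, -0.07, -0.08, -1.08]
    - [-3.3, 9, 9, -0.08, -0.09, -1.26]
    - [-3.6, 10, 9, -0.09, -0.1, -1.44]

```text
time_s: 6.62
position: [498.4, -242.0, 224.5]
tcp_rot: [1.626, 2.434, -0.005]
force: [-0.4, 0.3, -0.1]
gripper_width: 85.6
grip_force: 0.0
```

Run:
```python
from h import *
s=sense();print(s["position"].round(),s["q"].round(2),s["time_s"],s["force"].round(1))
plan(B+[0,0,25],BY,0.25,54,back=100)
im=read_camera("top");cv2.imwrite("pics/t4.png",cv2.resize(im[80:240,130:380],None,fx=3.2,fy=3.2,interpolation=cv2.INTER_CUBIC)[:,:,::-1])
for o in cut_out("tray","top")[:1]:
    m=o["mask"].astype(np.uint8);c=max(cv2.findContours(m,0,2)[0],key=len)
    bx=cv2.boxPoints(cv2.minAreaRect(c));print(bx.round(1),atz("top",bx,62).round(1))
```

```text
[ 498. -242.  224.] [ 1.35  0.39 -1.18  1.81  0.52  1.03  0.39] 6.625 [-0.4  0.3 -0.1]
tcp [ 508. -246.  174.] [0.21 0.17 5.13] [-0.04  -0.026 -0.701]
[[205.3 195.5]
 [208.  129.7]
 [289.2 133.1]
 [286.5 198.9]] [[490.4 124.7  62. ]
 [661.8 127.3  62. ]
 [657.2 -82.3  62. ]
 [486.6 -80.9  62. ]]
```

View pics/t4.png

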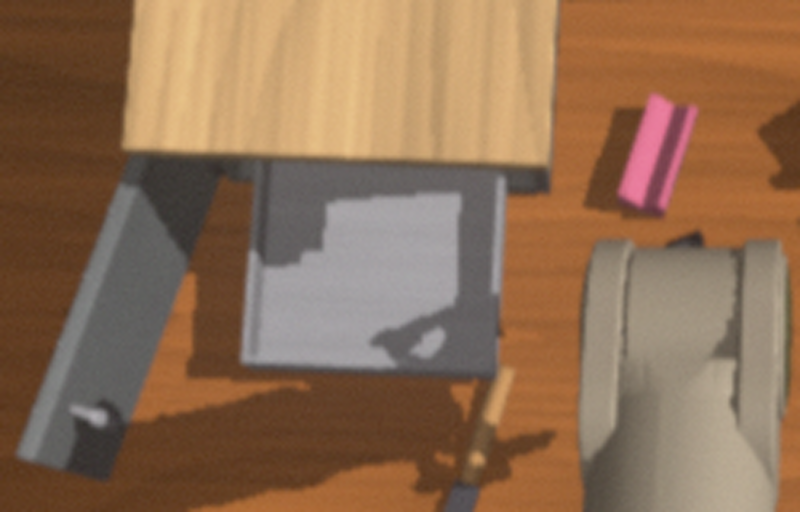

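The tray is fully out and empty, with its front corners at crop (243,363) and (496,373). Next is the V-block.

>>> apply_moves:
  commands:
    - [0.2, 0.2, 1.5, -0.01, -0.01, -0.18]
    - [0.2, 0.2, 3, -0.02, -0.01, -0.36]
    - [0.2, 0.2, 4.5, -0.03, -0.02, -0.54]
    - [0.2, 0.2, 5.2, -0.04, -0.026, -0.7]
    - [0.2, 0.2, 5.2, -0.04, -0.026, -0.7]
    - [0.2, 0.2, 5.2, -0.04, -0.026, -0.7]

```text
time_s: 7.48
position: [509.7, -245.8, 175.2]
tcp_rot: [0.697, 2.81, -0.084]
force: [0.3, -0.0, 0.6]
gripper_width: 85.6
grip_force: 0.0
```

Run:
```python
from h import *
s=sense();print(s["position"].round(),s["q"].round(2),s["time_s"],s["force"].round(1))
plan(B+[0,0,25],BY,0.25,54)
t=lambda u,v:atz("top",[[130+u/3.2,80+v/3.2]],62)[0][:2].round(1)
print(t(243,363),t(496,373),t(258,165),t(503,178),atz("top",[[130+125/3.2,80+150/3.2],[130+550/3.2,80+165/3.2]],268).round(1))
print("door bottom/top corners",atz("top",[[130+18/3.2,80+457/3.2],[130+110/3.2,80+478/3.2]],200).round(),atz("top",[[130+110/3.2,80+478/3.2]],22).round())
```

```text
[ 510. -246.  175.] [ 1.38  0.54 -1.26  1.86  0.72  0.95  0.93] 7.475 [ 0.3 -0.   0.6]
tcp [ 530. -257.   77.] [ 0.19 -0.06 10.06] [-0.     0.002 -0.013]
[495.7 123.3] [492.4 -77. ] [657.  120.3] [650.4 -77.3] [[ 608.6  165.4  268. ]
 [ 604.  -123.5  268. ]]
door bottom/top corners [[404. 247. 200.]
 [391. 181. 200.]] [[405. 235.  22.]]
```

>>> apply_moves:
  commands:
    - [0.2, 0, 4, 0, 0, 0]
    - [0.2, 0, 8, 0, 0, 0]
    - [0.2, 0, 10, 0, 0, 0]
    - [0.2, 0, 10, 0, 0, 0]

```text
time_s: 7.98
position: [529.8, -256.2, 76.6]
tcp_rot: [0.694, 2.813, -0.084]
force: [0.2, 0.4, 0.4]
gripper_width: 85.5
grip_force: 0.0
```

>>> apply_moves:
  commands:
    - [0, 0, 0, 0, 0, 0]
    - [0, 0, 0, 0, 0, 0]
    - [0, 0, 0, 0, 0, 0]
    - [0, 0, 0, 0, 0, 0]
    - [0, 0, 0, 0, 0, 0]
    - [0, 0, 0, 0, 0, 0]
  jaw: 1
  newtons: 60

```text
time_s: 8.72
position: [530.9, -256.4, 78.9]
tcp_rot: [0.69, 2.81, -0.085]
force: [-1.9, 2.6, 7.0]
gripper_width: 38.7
grip_force: 62.5
```

```bash
sed -i 's/^YAW=.*/YAW=-0.015;O=np.array([656,23,0.])/' h.py
python3 - <<'E'
from h import *
s=sense();print(s["position"].round(1),s["q"].round(2),s["time_s"],s["force"].round(1),s["gripper_width"])
o=R.from_rotvec(s["tcp_rot"]);print("gp",(o.apply([0,0,54])+s["position"]).round(1))
plan(B+[0,0,25],BY,0.25,54,back=130)
plan(cab(-105,0,190),YAW,0.25,54)
E
```

```text
[ 530.9 -256.4   78.9] [ 1.22  0.68 -1.07  1.88  0.91  0.82  0.81] 8.725 [-1.9  2.6  7. ] 38.74610220770634
gp [ 543.  -262.6   26.6]
tcp [ 501. -242.  203.] [  0.03  -0.08 -12.86] [ 0.     0.004 -0.008]
tcp [538.  25. 242.] [  7.92  25.27 -18.89] [-0.114  0.005 -0.452]
```

>>> apply_moves:
  commands:
    - [0, 0, -4, 0, 0, 0]
    - [0, 0, -9, 0, 0, 0]
    - [1, 3, -14, -0.02, 0, -0.08]
    - [2.5, 8, -17, -0.04, 0, -0.16]
    - [4, 13, -18, -0.06, 0, -0.24]
    - [6, 18, -18.5, -0.08, 0, -0.32]
    - [7.5, 22.5, -19, -0.1, 0, -0.4]
    - [7.9, 25.3, -19, -0.114, 0.005, -0.452]

```text
time_s: 9.72
position: [536.2, 27.5, 242.0]
tcp_rot: [0.014, 2.895, -0.003]
force: [0.7, -1.0, -4.6]
gripper_width: 38.8
grip_force: 63.7
```

Run:
```python
from h import *
s=sense();print(s["position"].round(1),s["q"].round(2),s["time_s"],s["force"].round(1),s["gripper_width"])
plan(cab(-105,0,190),YAW,0.25,54)
plan(cab(-105,0,56),YAW,0.25,54)
a=read_camera("side")[90:310,170:440];cv2.imwrite("pics/s5.png",cv2.resize(a,None,fx=2.7,fy=2.7,interpolation=cv2.INTER_CUBIC)[:,:,::-1])
```

```text
[536.2  27.5 242. ] [ 1.05  0.42 -1.43  1.85  0.58  1.05  1.  ] 9.725 [ 0.7 -1.  -4.6] 38.84410943121299
tcp [538.  25. 242.] [-0.15 -0.27  0.01] [ 0.001 -0.003  0.005]
tcp [538.  25. 108.] [ 3.12 -0.26 13.  ] [ 0.001 -0.003  0.005]
```

View pics/s5.png

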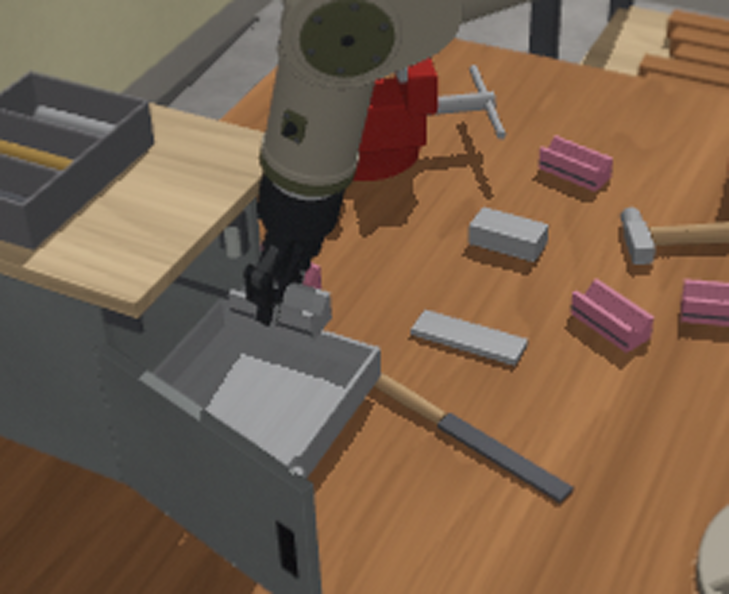

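The V-block is held (crop 305,305) above the tray. I'll lower it.

>>> apply_moves:
  commands:
    - [0.8, -0.2, 4, 0, 0, 0]
    - [1.8, -0.2, 8, 0, 0, 0]
    - [2.7, -0.2, 11.5, 0, 0, 0]
    - [3.1, -0.2, 13, 0, 0, 0]
    - [3.1, -0.2, 13, 0, 0, 0]
    - [3.15, -0.2, 13.2, 0, 0, 0]
    - [3.2, -0.2, 13.4, 0, 0, 0]
    - [3.2, -0.2, 13.4, 0, 0, 0]

```text
time_s: 10.78
position: [540.4, 22.7, 105.9]
tcp_rot: [0.022, 2.891, -0.002]
force: [1.4, -0.5, 3.4]
gripper_width: 38.7
grip_force: 64.5
```

Run:
```python
from h import *
s=sense();print(s["position"].round(1),s["q"].round(2),s["time_s"],s["force"].round(1),s["gripper_width"])
o=R.from_rotvec(s["tcp_rot"]);print("gp",(o.apply([0,0,54])+s["position"]).round(1), proj("side",[o.apply([0,0,54])+s["position"]]))
```

```text
[540.4  22.7 105.9] [ 0.83  0.56 -1.16  1.99  0.82  0.81  0.81] 10.775 [ 1.4 -0.5  3.4] 38.6988136337705
gp [553.8  22.6  53.6] [[276.23305565 235.81516515]]
```

>>> apply_moves:
  commands:
    - [0, 0, 0, 0, 0, 0]
    - [0, 0, 0, 0, 0, 0]
    - [0, 0, 0, 0, 0, 0]
    - [0, 0, -0.5, 0, 0, 0]
    - [0, 0, -4, 0, 0, 0]
    - [0, 0, -9, 0, 0, 0]
    - [0, 0, -13, 0, 0, 0]
    - [0, 0, -15, 0, 0, 0]
  jaw: -1

```text
time_s: 11.78
position: [502.4, 23.9, 251.6]
tcp_rot: [0.02, 2.893, -0.001]
force: [0.9, 0.1, -0.1]
gripper_width: 85.3
grip_force: 0.0
```

Run:
```python
from h import *
s=sense();print(s["position"].round(1),s["q"].round(2),s["time_s"],s["force"].round(1),s["gripper_width"])
a=read_camera("side")[150:290,200:360];A=cv2.resize(a,(480,420),interpolation=cv2.INTER_CUBIC)
cv2.imwrite("pics/s6.png",A[:,:,::-1])
for th in(.5,.6,.7,.8): plan(cab(-185,0,45),YAW,th)
```

```text
[502.4  23.9 251.6] [ 1.23  0.28 -1.51  1.91  0.41  1.    1.12] 11.775 [ 0.9  0.1 -0.1] 85.29959270110275
tcp [436.  26. 109.] [10.06  0.06 12.31] [ 0.001 -0.249  0.002]
tcp [430.  26. 105.] [10.75  0.06 12.52] [ 0.002 -0.349  0.002]
tcp [424.  26. 101.] [11.43  0.06 12.81] [ 0.002 -0.449  0.002]
tcp [419.  27.  96.] [12.07  0.06 13.15] [ 0.002 -0.549  0.002]
```

View pics/s6.png

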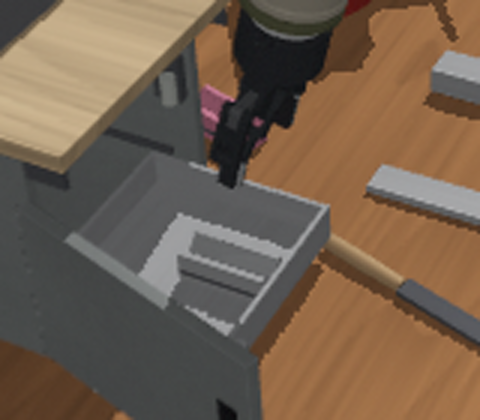

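The V-block lies flat on the tray floor with its groove up (crop 225,265). Next I'll push the tray home.

Run:
```python
from h import *
plan(cab(-190,0,130),YAW,.15);plan(cab(-186,0,45),YAW,.15);plan(cab(-100,0,45),YAW,.35);plan(cab(-40,0,45),YAW,.55);plan(cab(5,0,45),YAW,.7)
```

```text
tcp [455.  26. 202.] [5.89 0.06 3.76] [0.001 0.101 0.002]
tcp [459.  26. 117.] [ 7.62  0.05 12.09] [0.001 0.101 0.002]
tcp [531.  25. 114.] [ 0.74  0.03 14.23] [ 0.001 -0.099  0.002]
tcp [578.  24. 107.] [-3.64  0.02 16.01] [ 0.001 -0.299  0.002]
tcp [614.  24. 101.] [-6.980e+00  1.000e-02  1.752e+01] [ 0.002 -0.449  0.002]
```

>>> apply_moves:
  commands:
    - [3, 0.1, 1, 0, 0.03, 0]
    - [6, 0.1, 3.8, 0, 0.1, 0]
    - [6, 0.1, 3.8, 0, 0.1, 0]
    - [6, 0.1, 3.8, 0, 0.1, 0]
    - [7, 0.1, 8, 0, 0.1, 0]
    - [7.6, 0.1, 12, 0, 0.1, 0]
    - [7.6, 0.1, 12, 0, 0.1, 0]
  jaw: 1

```text
time_s: 12.7
position: [457.6, 26.0, 113.8]
tcp_rot: [0.02, 2.997, 0.003]
force: [-0.1, 1.4, 0.8]
gripper_width: 0.2
grip_force: 0.0
```

Run:
```python
from h import *
s=sense();print(s["position"].round(1),s["q"].round(2),s["time_s"],s["force"].round(1),s["gripper_width"])
plan(cab(-186,0,45),YAW,.15);plan(cab(-100,0,45),YAW,.35);plan(cab(-40,0,45),YAW,.55);plan(cab(5,0,45),YAW,.7)
```

```text
[457.6  26.  113.8] [ 0.92  0.38 -1.19  2.1   0.54  0.82  0.98] 12.7 [-0.1  1.4  0.8] 0.19386105462591688
tcp [459.  26. 117.] [-0.2  -0.   -0.31] [ 0.003 -0.005  0.002]
tcp [531.  25. 114.] [-7.26 -0.02  1.09] [ 0.003 -0.205  0.001]
tcp [578.  24. 107.] [-11.81  -0.03   2.39] [ 0.003 -0.405  0.001]
tcp [614.  24. 101.] [-15.29  -0.04   3.54] [ 0.004 -0.555  0.001]
```

>>> apply_moves:
  commands:
    - [-1.2, 0, -0.1, 0, -0.02, 0]
    - [-2.6, 0, 0.1, 0, -0.06, 0]
    - [-4.1, 0, 0.4, 0, -0.11, 0]
    - [-5.7, 0, 0.7, 0, -0.16, 0]
    - [-7.3, 0, 1.1, 0, -0.2, 0]
    - [-8.8, 0, 1.5, 0, -0.27, 0]
    - [-10.3, 0, 1.9, 0, -0.34, 0]
    - [-11.8, 0, 2.4, 0, -0.4, 0]

```text
time_s: 13.7
position: [579.7, 23.0, 110.0]
tcp_rot: [0.02, 2.589, -0.004]
force: [-1.3, -1.7, -0.3]
gripper_width: -0.1
grip_force: 0.9
```

Run:
```python
from h import *
s=sense();print(s["position"].round(1),s["q"].round(2),s["time_s"],s["force"].round(1),s["gripper_width"])
for x in(-20,-5,5,15):plan(cab(x,0,45),YAW,.7)
```

```text
[579.7  23.  110. ] [ 0.61  0.38 -0.84  2.11  1.07  0.39  0.51] 13.7 [-1.3 -1.7 -0.3] -0.053617574762497865
tcp [589.  24. 101.] [-0.31  0.12  1.27] [ 0.001 -0.147 -0.001]
tcp [604.  24. 101.] [-1.58  0.12  2.06] [ 0.001 -0.147 -0.001]
tcp [614.  24. 101.] [-2.43  0.12  2.58] [ 0.001 -0.147 -0.001]
tcp [624.  23. 101.] [-3.29  0.12  3.11] [ 0.001 -0.147 -0.001]
```

>>> apply_moves:
  commands:
    - [-0.2, 0.1, 1.1, 0, -0.08, 0]
    - [-0.9, 0.1, 1.6, 0, -0.147, 0]
    - [-1.6, 0.1, 2.1, 0, -0.147, 0]
    - [-2.1, 0.1, 2.4, 0, -0.147, 0]
    - [-2.4, 0.1, 2.6, 0, -0.147, 0]
    - [-2.4, 0.1, 2.6, 0, -0.147, 0]

```text
time_s: 14.45
position: [613.1, 23.6, 99.6]
tcp_rot: [0.02, 2.446, -0.005]
force: [-0.3, -0.0, -0.0]
gripper_width: -0.2
grip_force: 0.0
```

>>> apply_moves:
  commands:
    - [-0.2, 0, 0.1, 0, 0, 0]
    - [-0.4, 0, 0.2, 0, 0, 0]
    - [-0.6, 0, 0.3, 0, 0, 0]
    - [-0.6, 0, 0.3, 0, 0, 0]

```text
time_s: 14.95
position: [618.9, 23.5, 100.2]
tcp_rot: [0.019, 2.447, -0.006]
force: [-1.6, 0.3, -1.2]
gripper_width: -0.1
grip_force: 0.4
```

Run:
```python
from h import *
s=sense();o=R.from_rotvec(s["tcp_rot"]);t=o.apply([0,0,73])+s["position"]
print(s["position"].round(1),s["q"].round(2),s["time_s"],s["force"].round(1),"tip",t.round(1),t-cab(0,0,0))
```

```text
[618.9  23.5 100.2] [ 0.41  0.41 -0.62  2.12  1.67  0.29 -0.09] 14.95 [-1.6  0.3 -1.2] tip [665.6  22.9  44.1] [ 9.6296338  -0.11557517 44.14568504]
```

>>> apply_moves:
  commands:
    - [-0.15, 0, 0.1, 0, 0, 0]
    - [-0.3, 0, 0.2, 0, 0, 0]
    - [-0.45, 0, 0.3, 0, 0, 0]
    - [-0.45, 0, 0.3, 0, 0, 0]

```text
time_s: 15.45
position: [622.5, 23.6, 100.2]
tcp_rot: [0.018, 2.449, -0.007]
force: [-22.4, -1.8, 13.6]
gripper_width: 0.2
grip_force: 11.2
```

>>> apply_moves:
  commands:
    - [-0.15, 0, 0.1, 0, 0, 0]
    - [-0.15, 0, 0.1, 0, 0, 0]

```text
time_s: 15.7
position: [622.8, 23.6, 100.0]
tcp_rot: [0.017, 2.45, -0.008]
force: [-40.4, -3.2, 27.6]
gripper_width: -0.4
grip_force: 20.5
```

Run:
```python
from h import *
s=sense();o=R.from_rotvec(s["tcp_rot"]);t=o.apply([0,0,73])+s["position"]
print(s["position"].round(1),s["q"].round(2),"tip",(t-cab(0,0,0)).round(1))
# door now
H=cab(0,135,0)
im=read_camera("side")
for n in("side","top"):
  for q in(1.6,1.7,1.8,1.9,2.0):
    d=R.from_euler('z',YAW-q).apply([0,-270,0]);print(n,q,(H+d).round(),proj(n,[H+d+[0,0,200]]).round(1))
```

```text
[622.8  23.6 100. ] [ 0.41  0.41 -0.61  2.11  1.64  0.29 -0.06] tip [13.3 -0.1 43.8]
side 1.6 [388. 170.   0.] [[304.8 250.1]]
side 1.7 [391. 197.   0.] [[298.5 257.6]]
side 1.8 [396. 223.   0.] [[291.1 264.8]]
side 1.9 [404. 249.   0.] [[282.5 271.7]]
side 2.0 [414. 274.   0.] [[272.8 278.1]]
top 1.6 [388. 170.   0.] [[169.2 230.7]]
top 1.7 [391. 197.   0.] [[157.4 229.3]]
top 1.8 [396. 223.   0.] [[145.9 226.7]]
top 1.9 [404. 249.   0.] [[134.8 222.9]]
top 2.0 [414. 274.   0.] [[124.2 218.1]]
```

The tray is home: it met a firm stop, with the tip 13 mm inside the front plane. I'll retreat and plan the door sweep.

```bash
cat >> h.py <<'E'
def door(q,th,z,gap=0,r=210,go=True):
    sup=11*np.cos(q)*np.cos(th)+14.5*np.sin(q)
    p=R.from_euler('z',-q).apply([-15-sup-gap,-r,0])+[0,135,z]
    w=cab(*p);print(q,"tip",w.round(),end=" ");plan(w,YAW,th)
E
python3 - <<'E'
from h import *
plan(cab(-100,0,200),YAW,.3)
plan(cab(-150,60,250),YAW,.1)
E
```

```text
tcp [534.  25. 270.] [ -4.01  -0.03 -18.71] [-0.001  0.391  0.001]
tcp [500.  85. 323.] [ -4.64   5.97 -25.06] [-0.001  0.591  0.001]
```

>>> apply_moves:
  commands:
    - [0, 0, -3, 0, 0, 0]
    - [0, 0, -8, 0, 0, 0]
    - [0, 0, -14, 0, 0, 0]
    - [0, 0, -19, 0, 0, 0]
    - [0.5, 0, -22, 0, 0.15, 0]
    - [1, 0, -24, 0, 0.3, 0]
    - [1, 0, -24, 0, 0.4, 0]
    - [1, 0, -24, 0, 0.4, 0]

```text
time_s: 16.75
position: [464.6, 27.3, 282.4]
tcp_rot: [0.018, 2.846, -0.003]
force: [1.0, -0.5, -1.4]
gripper_width: -0.0
grip_force: 0.0
```

Run:
```python
from h import *
s=sense();print(s["position"].round(1),s["q"].round(2),s["time_s"],s["force"].round(1))
for z in(235,150): door(1.9,.1,z,gap=45)
```

```text
[464.6  27.3 282.4] [ 0.86 -0.15 -0.92  1.99 -0.11  0.95  1.55] 16.75 [ 1.  -0.5 -1.4]
1.9 tip [484. 295. 235.] tcp [477. 295. 308.] [-1.58 26.79 -2.17] [-0.     0.196  0.003]
1.9 tip [484. 295. 150.] tcp [477. 295. 223.] [ 0.89 26.79  5.96] [-0.     0.196  0.003]
```

>>> apply_moves:
  commands:
    - [-0.8, 1, -3, 0, 0.05, 0]
    - [-1.8, 6, -3.5, 0, 0.15, 0]
    - [-1.8, 12, -3.2, 0, 0.196, 0]
    - [-1.6, 18, -2.8, 0, 0.196, 0]
    - [-1.6, 24, -2.5, 0, 0.196, 0]
    - [-1.6, 26.8, -2.2, 0, 0.196, 0]
    - [-1.6, 26.8, -2.2, 0, 0.196, 0]
    - [-1.6, 26.8, -2.2, 0, 0.196, 0]

```text
time_s: 17.75
position: [478.1, 292.9, 305.1]
tcp_rot: [0.024, 3.043, -0.001]
force: [0.6, -0.3, 0.7]
gripper_width: 0.0
grip_force: 0.0
```

Run:
```python
from h import *
s=sense();print(s["position"].round(1),s["q"].round(2),s["time_s"],s["force"].round(1))
door(1.9,.1,150,gap=45)
for q in (1.8,1.7,1.6,1.5): door(q,.1,150)
save("top","t7.png",(80,80,330,260),3)
```

```text
[478.1 292.9 305.1] [ 0.24  0.39 -1.13  1.58  0.44  1.34  0.62] 17.75 [ 0.6 -0.3  0.7]
1.9 tip [484. 295. 150.] tcp [477. 295. 223.] [0.95 0.21 8.19] [ 0.    -0.001 -0.001]
1.8 tip [461. 235. 150.] tcp [453. 235. 223.] [ 3.18 -5.86  7.97] [ 0.    -0.001 -0.001]
1.7 tip [454. 216. 150.] tcp [447. 216. 223.] [ 3.79 -7.75  7.91] [ 0.    -0.001 -0.001]
1.6 tip [450. 196. 150.] tcp [442. 197. 223.] [ 4.23 -9.7   7.86] [ 0.    -0.001 -0.001]
1.5 tip [447. 176. 150.] tcp [439. 177. 223.] [  4.48 -11.69   7.84] [ 0.    -0.001 -0.001]
```

View pics/t7.png

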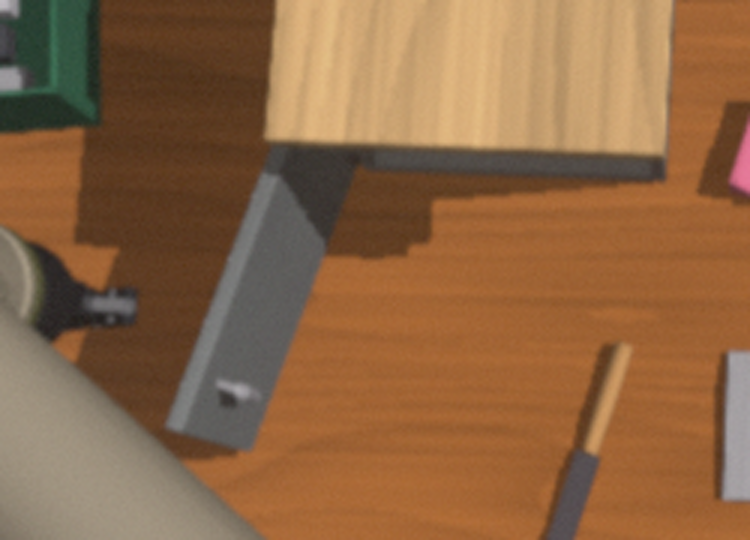

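The tray is fully inside. The closed fingers (crop 120,305) are on the door's outer side, and the door runs from (280,160) to (190,430). I'll descend and sweep it.

>>> apply_moves:
  commands:
    - [0.5, 0.2, 4.5, 0, 0, 0]
    - [0.9, 0.2, 8.2, 0, 0, 0]
    - [1.6, -1.8, 8.1, 0, 0, 0]
    - [2.4, -3.8, 8, 0, 0, 0]
    - [3.1, -5.8, 8, 0, 0, 0]
    - [3.8, -7.8, 7.9, 0, 0, 0]
    - [4.2, -9.7, 7.9, 0, 0, 0]
    - [4.5, -11.7, 7.8, 0, 0, 0]

```text
time_s: 18.8
position: [439.3, 175.4, 223.4]
tcp_rot: [0.027, 3.041, -0.001]
force: [0.4, 1.3, 0.1]
gripper_width: 0.1
grip_force: 0.0
```

Run:
```python
from h import *
s=sense();print(s["position"].round(1),s["q"].round(2),s["time_s"],s["force"].round(1))
for q,t,z in((1.5,.1,150),(1.4,.12,150),(1.3,.15,150),(1.2,.2,148),(1.1,.25,146),(1.0,.32,144),(.9,.39,141),(.8,.46,138),(.7,.53,135)): door(q,t,z)
```

```text
[439.3 175.4 223.4] [ 0.63  0.22 -1.22  1.91  0.3   1.08  0.85] 18.8 [0.4 1.3 0.1]
1.5 tip [447. 176. 150.] tcp [439. 177. 223.] [0.01 0.12 0.07] [-0.     0.    -0.003]
1.4 tip [446. 156. 150.] tcp [437. 156. 222.] [ 0.21 -1.91  0.07] [-0.    -0.02  -0.003]
1.3 tip [447. 136. 150.] tcp [436. 136. 222.] [ 0.29 -3.96  0.09] [-0.    -0.05  -0.003]
1.2 tip [450. 115. 148.] tcp [435. 115. 220.] [ 0.33 -6.    0.35] [-0.    -0.1   -0.003]
1.1 tip [455.  95. 146.] tcp [437.  95. 217.] [ 0.16 -8.02  0.65] [-0.    -0.15  -0.003]
1.0 tip [462.  75. 144.] tcp [439.  75. 213.] [ -0.08 -10.     1.02] [-0.    -0.22  -0.003]
0.9 tip [472.  56. 141.] tcp [444.  56. 209.] [ -0.51 -11.91   1.54] [-0.    -0.29  -0.003]
0.8 tip [483.  37. 138.] tcp [451.  38. 203.] [ -1.17 -13.73   2.12] [-0.001 -0.36  -0.003]
0.7 tip [496.  20. 135.] tcp [460.  21. 198.] [ -2.03 -15.43   2.75] [-0.001 -0.43  -0.003]
```

>>> apply_moves:
  commands:
    - [0.2, -1.9, 0.1, 0, -0.02, 0]
    - [0.2, -4, 0.1, 0, -0.03, 0]
    - [0, -6, 0.1, 0, -0.04, 0]
    - [-0.5, -8, 0.1, 0, -0.05, 0]
    - [-1.2, -10, 0.1, 0, -0.06, 0]
    - [-2.1, -11.9, 0.1, 0, -0.08, 0]
    - [-3.2, -13.7, 0.2, 0, -0.1, 0]
    - [-4.3, -15.2, 0.3, 0, -0.13, 0]

```text
time_s: 19.8
position: [480.2, 22.8, 224.1]
tcp_rot: [0.025, 2.911, -0.003]
force: [-0.4, 1.9, 1.2]
gripper_width: 0.1
grip_force: 0.0
```

Run:
```python
from h import *
s=sense();o=R.from_rotvec(s["tcp_rot"]);t=o.apply([0,0,73])+s["position"]
print(s["position"].round(1),s["q"].round(2),s["time_s"],s["force"].round(1),"tip",t.round())
for q,t,z in((.8,.2,150),(.7,.25,148),(.6,.33,144),(.5,.42,138),(.4,.52,132),(.3,.62,124),(.22,.7,115)): door(q,t,z)
```

```text
[480.2  22.8 224.1] [ 1.02  0.09 -1.18  1.99  0.15  0.89  1.32] 19.8 [-0.4  1.9  1.2] tip [497.  22. 153.]
0.8 tip [483.  38. 150.] tcp [468.  38. 222.] [ 1.26  1.52 -0.04] [-0.     0.03  -0.002]
0.7 tip [496.  21. 148.] tcp [478.  21. 219.] [ 0.36 -0.18  0.46] [-0.    -0.02  -0.002]
0.6 tip [511.   5. 144.] tcp [487.   5. 213.] [-0.46 -1.75  1.24] [-0.    -0.1   -0.002]
0.5 tip [528. -10. 138.] tcp [498.  -9. 205.] [-1.34 -3.16  2.31] [-0.001 -0.19  -0.002]
0.4 tip [546. -22. 132.] tcp [510. -22. 195.] [-2.33 -4.4   3.49] [-0.001 -0.29  -0.002]
0.3 tip [566. -33. 124.] tcp [524. -32. 183.] [-3.43 -5.44  4.98] [-0.001 -0.39  -0.002]
0.22 tip [583. -40. 115.] tcp [536. -39. 171.] [-4.36 -6.12  6.49] [-0.001 -0.47  -0.002]
```

>>> apply_moves:
  commands:
    - [0.1, -0.8, 0.8, 0, -0.05, 0]
    - [-0.4, -1.8, 1.2, 0, -0.1, 0]
    - [-0.9, -2.5, 1.8, 0, -0.14, 0]
    - [-1.3, -3.2, 2.3, 0, -0.19, 0]
    - [-2.3, -4.4, 3.5, 0, -0.29, 0]
    - [-3.4, -5.4, 5, 0, -0.39, 0]
    - [-4.4, -6.1, 6.5, 0, -0.47, 0]
    - [-4.4, -6.1, 6.5, 0, -0.47, 0]

```text
time_s: 20.8
position: [535.5, -37.5, 169.0]
tcp_rot: [0.018, 2.445, -0.005]
force: [0.0, 0.2, 0.2]
gripper_width: 0.1
grip_force: 0.0
```

Run:
```python
from h import *
s=sense();o=R.from_rotvec(s["tcp_rot"]);t=o.apply([0,0,73])+s["position"]
print(s["position"].round(1),s["q"].round(2),s["time_s"],s["force"].round(1),"tip",t.round())
save("top","t8.png",(120,80,370,260),3)
for q,t,z in((.16,.75,113),(.1,.75,111),(.04,.75,111),(0,.75,111)): door(q,t,z)
```

```text
[535.5 -37.5 169. ] [ 0.88  0.1  -0.88  2.26  0.54  0.14  1.07] 20.8 [0.  0.2 0.2] tip [582. -38. 113.]
0.16 tip [597. -44. 113.] tcp [547. -44. 166.] [-0.63 -0.66  0.96] [ 0.002 -0.053  0.   ]
0.1 tip [610. -48. 111.] tcp [560. -47. 164.] [-1.51 -0.98  1.96] [ 0.002 -0.053  0.   ]
0.04 tip [623. -50. 111.] tcp [573. -50. 164.] [-2.53 -1.22  2.81] [ 0.002 -0.053  0.   ]
0 tip [632. -52. 111.] tcp [582. -51. 164.] [-3.21 -1.34  3.38] [ 0.002 -0.053  0.   ]
```

View pics/t8.png

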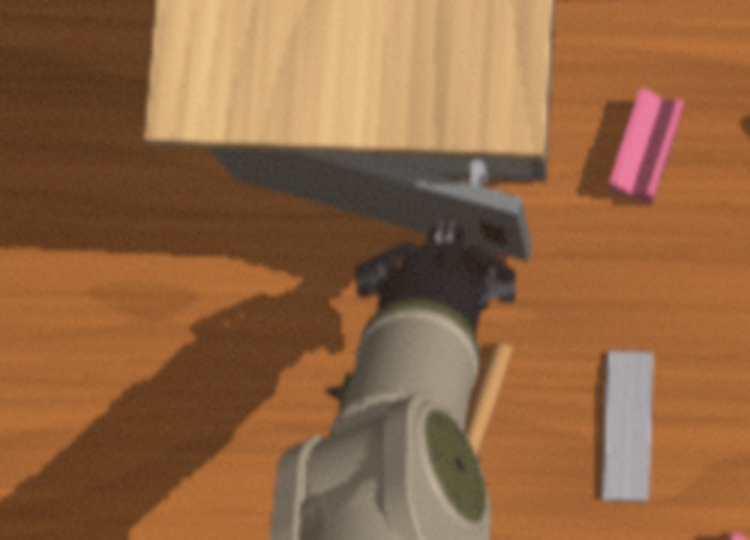

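The door (crop 230,150 to 520,250) is nearly closed, with the fingers (445,235) on its face. I'll press it onto the catch.

>>> apply_moves:
  commands:
    - [-0.6, -0.4, 0.6, 0, 0, 0]
    - [-1.2, -0.7, 1.1, 0, 0, 0]
    - [-1.8, -0.9, 1.6, 0, 0, 0]
    - [-2.3, -1, 2, 0, 0, 0]
    - [-2.8, -1.1, 2.4, 0, 0, 0]
    - [-3.3, -1.2, 2.8, 0, 0, 0]
    - [-3.6, -1.3, 3.1, 0, 0, 0]

```text
time_s: 21.72
position: [584.2, -51.0, 170.2]
tcp_rot: [0.019, 2.443, -0.006]
force: [0.3, 0.0, 1.0]
gripper_width: -0.5
grip_force: 0.0
```

Run:
```python
from h import *
s=sense();o=R.from_rotvec(s["tcp_rot"]);t=o.apply([0,0,73])+s["position"]
print(s["position"].round(1),s["q"].round(2),s["time_s"],s["force"].round(1),"tip",t.round(1))
```

```text
[584.2 -51.  170.2] [ 0.73  0.2  -0.73  2.15  0.7   0.17  0.96] 21.725 [0.3 0.  1. ] tip [631.1 -51.7 114.3]
```

>>> apply_moves:
  commands:
    - [-0.15, 0, 0.13, 0, 0, 0]
    - [-0.3, 0, 0.26, 0, 0, 0]
    - [-0.45, 0, 0.39, 0, 0, 0]
    - [-0.45, 0, 0.39, 0, 0, 0]

```text
time_s: 22.22
position: [588.1, -50.9, 169.5]
tcp_rot: [0.018, 2.445, -0.008]
force: [-26.6, 2.4, 19.4]
gripper_width: 0.2
grip_force: 13.0
```

>>> apply_moves:
  commands:
    - [0.5, 0, -0.4, 0, 0, 0]
    - [2, 0, -1.7, 0, 0, 0]
    - [4, 0, -4, 0, 0, 0]
    - [6, 0, -8, 0, 0, 0]
    - [6, 0, -13, 0, 0.1, 0]
    - [5, 8, -17, 0, 0.2, 0]
    - [5, 13, -18, 0, 0.3, 0]
    - [5, 13, -18, 0, 0.3, 0]

```text
time_s: 23.22
position: [450.5, 49.8, 260.6]
tcp_rot: [0.017, 2.745, -0.003]
force: [0.8, -1.7, 0.2]
gripper_width: -0.1
grip_force: 0.0
```

Run:
```python
from h import *
s=sense();print(s["position"].round(1),s["q"].round(2),s["time_s"],s["force"].round(1))
a=cv2.resize(read_camera("side")[110:290,130:370],(480,360),interpolation=cv2.INTER_CUBIC)
cv2.imwrite("pics/f.png",a[:,:,::-1])
for q in(0,.05,.1,.15):
    p=lambda x,y,z:cab(*(R.from_euler('z',-q).apply([x,y,0])+[0,135,z]))
    print(q,[((uv-[130,110])*2).round() for uv in proj("side",[p(-15,-270,200),p(-15,-270,22)])])
```

```text
[450.5  49.8 260.6] [ 0.84 -0.25 -0.92  2.11 -0.22  0.8   1.58] 23.225 [ 0.8 -1.7  0.2]
0 [array([278., 101.]), array([287., 196.])]
0.05 [array([286., 104.]), array([294., 199.])]
0.1 [array([294., 107.]), array([301., 202.])]
0.15 [array([301., 110.]), array([308., 205.])]
```

View pics/f.png

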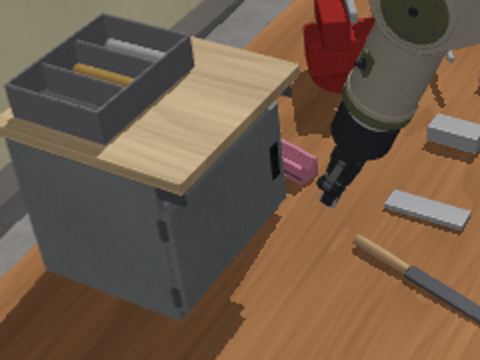

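The door's free edge runs from crop (281,101) to (286,192), which matches an angle of 0, and it stayed there when released. The plain block, flat bar and file look unmoved.

```bash
python3 -c "
from rig import *
print(hand_in())"
```

```text
the job is handed in; nothing more can be done
None
```

The job is handed in at about 23 s: the V-block lies groove-up in the closed tray, the door is seated on its catch, and the plain block, flat bar and file look unmoved; I viewed 11 pictures, one over the limit of 10.

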